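# Fit the blade in the pickle slicer

## Robot

A 7-joint arm with a two-finger parallel gripper is mounted at the origin on the work surface. World frame = base frame: x ahead of the robot, y to its left, z up, the work surface at z = 0. Lengths are in m, angles in degrees, forces in N, time in s.
With the tool pointing down it reaches from about 0.425 to 0.875 m from the base axis. Payload 4.7 kg.
Tool frame: the origin (TCP) lies on the mounting face of the last link; the fingertips stand 182 mm ahead of it and the grasp point (between the pads) lies 164 mm ahead of it; z points along the fingers, x is the direction in which the jaws open and shut, and the axes are right-handed (so a half turn about z gives the same grasp; the last joint's range is limited). The gripper opens to 87 mm and grips with 3 to 60 N. Pads are 19 mm wide; open, the fingers measure 117 mm over their backs; the gripper's body (75 mm by 190 mm) begins 51 mm behind the grasp point.
Start: joints at [77.813, 18.392, -4.016, 83.108, 1.295, 78.541, -3.26], TCP at [0.146, -0.633, 0.405] pointing down, gripper open.
Joint ranges: [-163.93, 163.93], [-17.29, 119.83], [-79.2, 71.16], [3.27, 140.29], [-89.18, 269.18], [5.43, 117.66], [-154.24, 154.24]. Speed limits (degrees/s): [147.25, 147.25, 180, 180, 180, 180, 180].

## Interface

Orientations are given as [roll, pitch, yaw] about the fixed x, y, z axes, in that order (R = Rz(yaw) Ry(pitch) Rx(roll)).
In Python, from cell import status, cams, env, outline_of, landmark_of gives the robot as it stands. The module is installed in compiled form; this text tells all that it offers.
- The arm moves only by the tool jog_arm, never from a script. Its argument "rows" is a list of rows, each a list of 7 numbers: the closure, from 0 (fully open) to 1 (shut), then the shift along the tool's x, y, z in m, then the turn, a rotation vector about the tool's x, y, z in degrees. A call has 1 to 12 rows; each row shifts and turns the commanded pose from where the row before left it, along the tool's axes as they then stand; what a row does not reach is not made up. A row lasts 1/12 s, in which the tool goes at most 41.7 mm and 7.16 degrees, less where a joint would pass 70% of its speed; a pose out of reach is approached as far as the arm can. A call with a gripper value outside its range is refused whole. The fingers move at their own pace and stop on an object; "grip_force" is the grip in N (left out, the last holds). Time passes only in rows, so rows that do not move let the fingers close. It gives the time, the measured TCP pose, the force and the opening at its end, in the units of the state.
- status.get_obs(): the state, without advancing time (a new reading comes with each control period).
- cams.read_camera(name): name is "scene" or "top"; returns (picture, depth): 384x512x3 uint8, red, green, blue; 384x512 float32, m along the optical axis (not along the pixel's ray), 0 where there is no reading.
- cams.camera_params(name): a dict with "vfov" (degrees; the focal length in pixels is half the picture's height over the tangent of half this angle, whatever the lens; pixels are square), "cx", "cy" (the principal point, pixels), "k1" (the pictures are not rectified: a ray, as slopes to the right and down, at radius r is drawn at 1 + k1 r^2 times it, then the intrinsics apply), "eye" and "attitude" of the camera in the world. Camera axes: x right, y up, looking along -z (the intrinsics and any distortion apply to the point x, -y, -z); pixel columns grow to the right and rows downward; lengths in m; the calibration is good to about 2 mm. A picture is of the moment at which its call begins. camera_params takes no time and is no camera call.
- env.sign_off(): hands the job in, once; it reports no verdict.
Trained networks look in the newest picture that a camera, given by its name, has taken for a name from the list of things; names that differ only in an ending like _2 or _b are one class to them, and where a whole thing is asked for, a point or a joint stands for the part that bears it (a point fixed in the world has none). Each returns a list of dicts, best first, with "conf" (0 to 1); they miss things now and then, are a little off and sometimes report something else, mostly with a low value. They report only what shows in the picture. A call takes as long as a camera call. They do not tell look-alikes from the thing itself.
- outline_of(camera, name): "pixels" (384x512 bool, what is visible of it) and "box" ([left, top, right, bottom] in pixels, round what is visible of it).
- landmark_of(camera, name): "position" ([row, column] in pixels: a listed point, or the origin of a listed thing).
The state is a dict: "time_s": time; "qpos": joint angles; "joint_velocities": joint speeds; "effort": joint torques, N m; "tool_pos": TCP position; "tool_rot": TCP orientation; "force": force on the tool from outside, world axes, zero at the start; "wrist_torque": the same for the moment, N m; "grip_width": finger opening in m.
Only numpy, scipy, OpenCV 4.12 (cv2) and the standard library are available. Lean on these libraries where they do the work, as an engineer would, in place of code of your own. Each camera call takes 0.05 s, during which the arm holds its last target. There are 200 camera calls.

## Task

Fit the loose blade into the vegetable slicer that lies face down on the worktop: lay it in the blade bed, cutting edge towards the mouth, with the notch in its side over the brass pin, so that it lies fully down and flat. Do it gently by feel, never forcing the blade against the slicer (the pin stands wherever the last cook set the slice thickness), then turn the red-pegged catch fully across the blade to lock it in, let go, and leave the other things on the worktop alone.

Things in the scene. Friction and masses are not known exactly. Their poses are not given: they have to be found in the camera images.
- slicer: White plastic slicer with green handle, 312 x 96 mm, stuck to the worktop face down, blade bed up; it cannot move. Origin: on the worktop under the bed's middle. +x from handle to mouth, +y to the side with the catch, z up. Bed x -90 to 43 mm; mouth (open slot) x 43 to 70; toe beyond it as high as the bed. Behind the bed a block 32 mm high (x -118 to -90) with a brass thumbwheel.
- bed (a point): Middle of the flat blade bed's surface, 20 mm above the worktop; axes as the slicer's. Rails beside the bed: inner faces at y = -30 and +30 mm, 18 mm thick, tops 9 mm above the bed; the -y rail spans x -90 to 70 mm, the +y rail x -90 to 6 mm, then a ledge 4.5 mm above the bed carries the catch.
- pin_slot_front (a point): Front end of the slot in the bed in which the pin is set, at slicer x = 33, y = -21.5 mm; NOT the pin. The brass locating pin, 8 mm across, stands 6 mm above the bed; the adjuster can carry its centre 6 to 30 mm behind this point (slicer x = 3 to 27, y = -21.5 mm). Where it stands is not measured and differs each time: see it or feel for it. It does not yield.
- blade: Loose flat steel blade 110 x 56 x 4 mm, 140-280 g, black finger grip on top. Origin: centre of its underside; +x to the cutting edge (x = 55 mm, last 8 mm 2 mm thick), z up. Fitted: axes as the slicer's, underside on the bed, along x where the pin puts it (-12 to +12 mm); with the pin not in the notch it rides up 6 mm. Over 60 N between blade and slicer spoils edge or pin.
- blade_notch (a point): Middle of the pin's place in the blade's notch, on the underside at blade x = 15, y = -21.5 mm. The notch is cut in the -y side, open to it: x 9.5 to 20.5 mm, y -28 to -15 mm, right through; the pin has 1.5 mm play fore and aft.
- blade_grip (a point): Centre of the top of the black finger grip, 32 mm above the blade's underside at blade x = -32, y = 0. A bar 12 mm thick along x, 40 mm wide along y, rising 28 mm from the plate's top; pinch it fore and aft.
- catch_peg (a point): Top centre of the red round peg on the catch, 11 mm across, from 29.5 to 51.5 mm above the worktop. The catch is a level steel bar 12 mm wide, 4 mm thick, underside 5.5 mm above the bed (1.5 mm over a seated blade; a blade riding on the pin blocks it). It swings about an upright pivot at slicer x = 34, y = 40 mm; peg 24 mm, bar end 32 mm from the pivot.
- catch (a joint): Angle of the catch, rad: 0 = parked, bar pointing to slicer +x; grows clockwise seen from above to its stop at 1.57 = across the blade, bar pointing to slicer -y. Light friction (about 2 N at the peg) holds it where it is left.
- bowl: Bystander: maroon ceramic bowl, 130 mm across, 58 mm high, origin at the centre of its foot.
- masher: Bystander: wooden masher standing on its head, 70 mm across, 172 mm tall, origin at the centre of its underside.
- blade_box: Bystander: closed grey plastic box with a red press button, 89 x 114 x 59 mm, origin at the centre of its underside.
- jar: Bystander: tall glass pickle jar with a wire flip-top lid, 90 mm across, 178 mm tall, origin at the centre of its underside.
Not all that is in view belongs to the job. Several things have the shape of the blade; the one meant has the colours described above.

How it is judged (in metres and radians):
On the way, in this order (a step that is already met when the one before it is completed fails the run):
1. the blade lies flat on the bed with its notch over the pin, the catch not yet across it (z of blade in the frame of slicer between 0.018 and 0.0218 m and x of blade in the frame of slicer between -0.0155 and 0.0155 m and y of blade in the frame of slicer between -0.0035 and 0.0035 m and angle between the z axis of blade and the z axis of slicer, either way round below 0.045 rad and angle between the x axis of blade and the x axis of slicer, either way round below 0.07 rad and value of joint catch below 0.8 rad), for 0.2 s.
2. the catch is turned across the seated blade (z of blade in the frame of slicer between 0.018 and 0.0218 m and x of blade in the frame of slicer between -0.0155 and 0.0155 m and y of blade in the frame of slicer between -0.0035 and 0.0035 m and angle between the z axis of blade and the z axis of slicer, either way round below 0.045 rad and angle between the x axis of blade and the x axis of slicer, either way round below 0.07 rad and value of joint catch above 1.35 rad), for 0.2 s.
At the end, for the whole second after the job is handed in: Blade at rest on the bed, notch over the pin: underside within 2 mm of the bed, flat to 0.045 rad, in line with the slicer to 0.07 rad, within 15.5 mm of the bed's middle lengthways and 3.5 mm sideways; catch turned across it (over 1.35 rad); blade let go (all of step 2 and linear speed of blade below 0.02 m/s); the robot touches nothing.
It fails at once if the blade is forced against the slicer with more than 60 N (contact force between blade and slicer above 60 N).
It fails at once if a bystander is moved more than 25 mm or tipped (distance of any of bowl, masher, blade_box, jar from where it was at the start of the episode above 0.025 m or angle between any of bowl, masher, blade_box, jar's own z axis and vertical above 0.3 rad).
It also fails if it takes over 72 s, if anything falls off the work surface, if the arm or the gripper's body presses on something with over 40 N, if the wrist force passes 120 N, or if a joint passes its speed limit or range.

## Working session

There is one attempt and no reset: what is moved stays moved. The work goes in short steps, Python scripts to look and compute and a tool call to move; the robot and the scene stay as the last step left them, time stands still between calls to the robot, and variables do not carry over. Pictures are saved under pics/ and viewed, about 8 in all and at most 12, crops included, and the job is handed in when it is done.

Besides the shell and the picture viewer there is one more tool, called after "Call:" by a JSON object that holds its "api" and its "payload", one argument or row to a line. jog_arm: Moves the arm, as the interface text tells. Its arguments: {"type":"object","properties":{"rows":{"type":"array"},"grip_force":{"type":"number"}},"required":["rows"]}

```bash
mkdir -p pics; cat > h.py <<'E'
import numpy as np, cv2
from scipy.spatial.transform import Rotation as R
from cell import status, cams, env, outline_of, landmark_of
def K(n):
    p=cams.camera_params(n); f=192/np.tan(np.radians(p['vfov'])/2)
    return p,np.array([[f,0,p['cx']],[0,f,p['cy']],[0,0,1]]),np.array([p['k1'],0,0,0,0.])
def att(p):
    a=np.array(p['attitude'],float)
    return a if a.shape==(3,3) else R.from_euler('xyz',a,degrees=True).as_matrix()
def rays(n,px):  # px: list of (row,col)
    p,k,d=K(n); q=np.array(px,float).reshape(-1,2)[:,::-1].copy()
    u=cv2.undistortPoints(q.reshape(-1,1,2),k,d).reshape(-1,2)
    return np.array(p['eye']),np.c_[u[:,0],-u[:,1],-np.ones(len(u))]@att(p).T
def atz(n,px,z):
    e,r=rays(n,px); z=np.broadcast_to(z,len(r)); return e+r*((z-e[2])/r[:,2])[:,None]
def atd(n,px,dep):
    e,r=rays(n,px); return e+r*np.asarray(dep)[:,None]
def proj(n,P):
    p,k,d=K(n); c=(np.array(P,float).reshape(-1,3)-p['eye'])@att(p); c=c*[1,-1,-1]
    return cv2.projectPoints(c.reshape(-1,1,3),np.zeros(3),np.zeros(3),k,d)[0].reshape(-1,2)[:,::-1]
def save(im,f): cv2.imwrite('pics/'+f,im[:,:,::-1])
E
python3 - <<'E'
from h import *
for n in('scene','top'):
    print(cams.camera_params(n))
    im,d=cams.read_camera(n); save(im,n+'0.png'); np.savez(n+'0.npz',im=im,d=d)
    for t in('slicer','bed','pin_slot_front','blade','blade_notch','blade_grip','catch_peg','catch'):
        for o in landmark_of(n,t)[:4]:
            r,c=o['position']; 
            print(n,t,round(o['conf'],2),np.round((r,c),1),end=' ')
            ri,ci=int(round(r)),int(round(c))
            if 0<=ri<384 and 0<=ci<512 and d[ri,ci]>0: print(np.round(atd(n,[(r,c)],[d[ri,ci]])[0],4))
            else: print()
s=status.get_obs(); print(s)
E
```

```text
{'vfov': 51.02815197335761, 'cx': 250.6992097000165, 'cy': 193.7477323482793, 'k1': -0.04078949661939548, 'eye': array([1.25551709, 0.15459408, 0.62808871]), 'attitude': array([50.71834716,  0.91092743, 95.92058858])}
scene slicer 0.74 [189.5 148.7] [ 0.5221 -0.1813  0.0205]
scene bed 0.81 [185.6 150.7] [ 0.503  -0.1826  0.0175]
scene pin_slot_front 0.79 [174.6 161.7] [ 0.4686 -0.1626  0.0272]
scene blade 0.97 [221.  383.8] [0.5909 0.3682 0.024 ]
scene blade 0.75 [197.6 318.3] [0.4974 0.2304 0.0031]
scene blade 0.73 [195.2 255.2] [0.5291 0.0803 0.0263]
scene blade_notch 0.9 [198.7 324.9] [0.502  0.2459 0.0046]
scene blade_notch 0.85 [194.8 263.4] [0.5003 0.0974 0.0051]
scene blade_notch 0.79 [217.5 395.3] [0.5519 0.4043 0.0013]
scene blade_grip 0.63 [192.5 307.4] [ 0.4728  0.2047 -0.0027]
scene blade_grip 0.63 [191.2 247.4] [0.5227 0.0612 0.0319]
scene catch_peg 0.42 [161.3 140.1] [ 0.4436 -0.2234  0.0475]Traceback (most recent call last):
  File "<stdin>", line 6, in <module>
ValueError: it knows: bed, blade, blade_box, blade_grip, blade_notch, bowl, catch_peg, jar, masher, pin_slot_front, slicer
```

```bash
python3 - <<'E'
from h import *
for n in('top',):
    print(cams.camera_params(n))
    im,d=cams.read_camera(n); save(im,n+'0.png'); np.savez(n+'0.npz',im=im,d=d)
    for t in('slicer','bed','pin_slot_front','blade','blade_notch','blade_grip','catch_peg'):
        for o in landmark_of(n,t)[:4]:
            r,c=o['position']; 
            print(n,t,round(o['conf'],2),np.round((r,c),1),end=' ')
            ri,ci=int(round(r)),int(round(c))
            if 0<=ri<384 and 0<=ci<512 and d[ri,ci]>0: print(np.round(atd(n,[(r,c)],[d[ri,ci]])[0],4))
            else: print()
s=status.get_obs(); print(s)
a=cv2.imread('pics/top0.png'); b=cv2.imread('pics/scene0.png')
cv2.imwrite('pics/both.png',cv2.resize(np.vstack([a,b]),None,fx=.78,fy=.78,interpolation=cv2.INTER_AREA))
E
```

```text
{'vfov': 54.81487347435189, 'cx': 249.97905878866686, 'cy': 191.3779324285313, 'k1': -0.06544469206451621, 'eye': array([0.47204963, 0.06555228, 0.83776628]), 'attitude': array([ 10.03262057,  -0.14830194, -90.18648524])}
top slicer 0.78 [251.1 361.4] [ 0.4827 -0.1817  0.0198]
top bed 0.91 [245.2 369.2] [ 0.4954 -0.1995  0.0205]
top bed 0.61 [135.2 239.4] [0.7097 0.084  0.1346]
top pin_slot_front 0.61 [263.7 356.9] [ 0.4555 -0.1702  0.0202]
top blade 0.87 [246.2 245.9] [0.4954 0.0724 0.0017]
top blade 0.71 [245.9 177. ] [0.4962 0.2264 0.0044]
top blade_notch 0.76 [225.4 101. ] [0.5421 0.4026 0.002 ]
top blade_notch 0.67 [248.9 233. ] [4.895e-01 1.013e-01 3.000e-04]
top blade_notch 0.56 [246.4 167.4] [ 0.4952  0.2493 -0.0017]
top blade_notch 0.23 [248.1 361.4] [ 0.4892 -0.1821  0.0195]
top blade_grip 0.92 [211.1 113.2] [0.5748 0.3759 0.0029]
top blade_grip 0.81 [232.8 247.1] [0.5235 0.0695 0.0308]
top blade_grip 0.69 [234.5 182.8] [0.52   0.2093 0.0309]
top catch_peg 0.46 [272.4 390. ] [ 0.4359 -0.2422  0.0217]
{'time_s': 0.8, 'qpos': array([77.81331976, 18.38969783, -4.01501051, 83.10637711,  1.29640437,
       78.54068751, -3.2613386 ]), 'joint_velocities': array([-0.02220158, -0.03475528,  0.07252246,  0.00404029,  0.11480669,
        0.01799713, -0.0021689 ]), 'effort': array([ 2.08827082e-04, -4.91044486e+01, -4.02940493e-01, -3.12750793e+01,
       -6.37070392e-02,  3.34682164e-02,  1.97101923e-05]), 'tool_pos': array([ 0.14612462, -0.63336899,  0.40482194]), 'tool_rot': array([ 1.79995594e+02, -8.44132536e-03, -7.70066428e+01]), 'force': array([-0.11591963,  1.00227387, -0.36340844]), 'wrist_torque': array([-0.02455259,  0.03778881, -0.03165667]), 'grip_width': 0.08731419812946575}
```

View pics/top0.png

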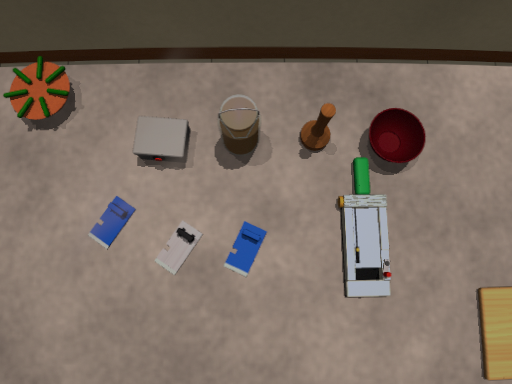

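View pics/scene0.png

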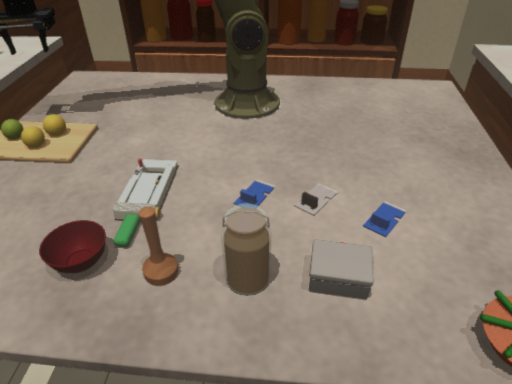

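The steel blade with the black grip is the middle one (top, about row 246, col 178); the blue ones are look-alikes. The slicer's mouth faces the robot, and its catch is parked on the world -y side. I'll zoom in on both.

```bash
python3 - <<'E'
from h import *
t=cv2.imread('pics/top0.png'); s=cv2.imread('pics/scene0.png')
A=cv2.resize(t[180:305,325:405],None,fx=4,fy=4,interpolation=cv2.INTER_CUBIC)
B=cv2.resize(t[215:278,148:211],None,fx=4,fy=4,interpolation=cv2.INTER_CUBIC)
C=cv2.resize(s[150:220,105:185],None,fx=3,fy=3,interpolation=cv2.INTER_CUBIC)
W=np.zeros((500,800,3),np.uint8); W[:,:320]=A; W[:252,330:582]=B; W[260:470,330:570]=C
cv2.imwrite('pics/z.png',W)
for n in('top','scene'):
    for nm in('blade','slicer'):
        for o in outline_of(n,nm):
            print(n,nm,round(o['conf'],2),o['box'],o['pixels'].sum())
            np.save(f"m_{n}_{nm}_{int(o['box'][0])}.npy",o['pixels'])
E
```

```text
top blade 0.79 [153.1, 223.9, 199.5, 271.8] 1136
top blade 0.65 [224.9, 222.1, 269.6, 276.2] 1177
top blade 0.58 [88.3, 198.1, 137.4, 249.0] 1196
top slicer 0.94 [338.7, 155.5, 393.1, 297.7] 5290
scene blade 0.92 [363.7, 201.7, 407.3, 234.5] 819
scene blade 0.7 [296.4, 184.9, 335.9, 217.9] 726
scene blade 0.57 [234.9, 184.3, 272.1, 206.9] 585
scene slicer 0.73 [112.9, 158.4, 177.3, 246.5] 2991
scene slicer 0.51 [37.5, 220.8, 105.5, 271.2] 2678
```

View pics/z.png

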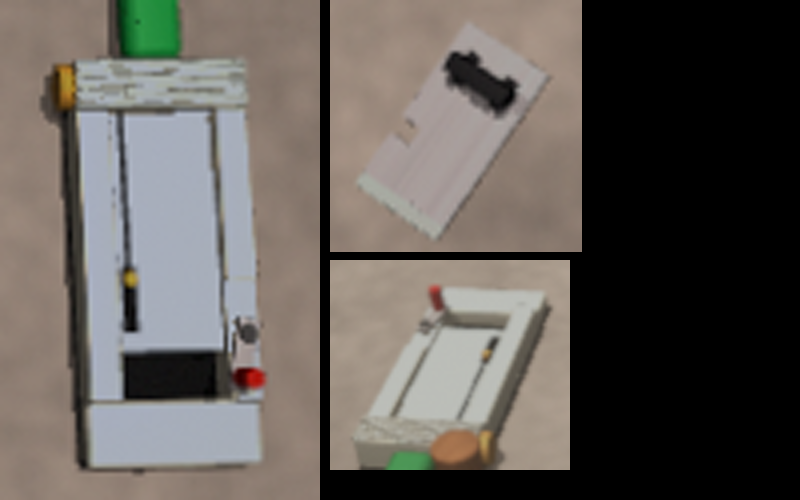

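The zoom shows the pin at about top (row 250, col 357.5). The slot front is at (262.5, 357.7), the mouth's rear edge at row 267.7, and the peg top near (274.5, 389.5). The blade's notch is on its left with the cutting edge lower-left. Next I'll compute the poses.

```bash
cat > p.py <<'E'
from h import *
from scipy.optimize import least_squares
def S(c,r): return (180+(r-.0)/4-.375,325+c/4-.375)
def B(c,r): return (215+r/4-.375,148+(c-330)/4-.375)
def T(p,l): # pose x,y,yaw
    l=np.array(l,float); c,s=np.cos(p[2]),np.sin(p[2]); return np.c_[p[0]+c*l[:,0]-s*l[:,1],p[1]+s*l[:,0]+c*l[:,1],l[:,2]]
def back(p,w):
    w=np.atleast_2d(w);c,s=np.cos(p[2]),np.sin(p[2]);d=w[:,:2]-p[:2];return np.c_[c*d[:,0]+s*d[:,1],-s*d[:,0]+c*d[:,1]]
E
python3 - <<'E'
from p import *
# slicer: image pts -> (x or nan, y or nan, z)
n=np.nan
obs=[(S(131,330),33,-21.5,20),(S(170,351),43,n,20),(S(170,399),70,n,20),(S(122,150),n,-21.5,20),(S(125,220),n,-21.5,20),(S(165,108),-90,n,20),(S(123,375),n,-30,29),(S(113,130),n,-30,29),(S(258,379),58,40,51.5),(S(248,333),34,40,30)]
W=np.array([atz('top',[o[0]],o[3]/1000)[0] for o in obs])
L=np.array([o[1:3] for o in obs])/1000
f=lambda p:np.nan_to_num((back(p,W)-L)).ravel()
r=least_squares(f,[.49,-.19,np.pi],loss='soft_l1',f_scale=.001)
p=r.x; print('slicer',p,np.degrees(p[2]));print(np.round((back(p,W)-L)*1000,1))
print('pin base',back(p,atz('top',[S(130,284)],.02)),'pin top',back(p,atz('top',[S(131,276)],.026)))
print('scene pin',back(p,atz('scene',[(150+(350-260)/3,105+(488-330)/3)],.023)),'peg',back(p,atz('scene',[(150+(288-260)/3,105+(435-330)/3)],.0515)), 'toe corners', back(p,atz('scene',[(150+(291-260)/3,105+(545-330)/3),(150+(290-260)/3,105+(443-330)/3)],.02)))
# blade
obs=[(B(359,182),55,-28,1),(B(436,238),55,28,2),(B(470,22),-55,-28,4),(B(549,75),-55,28,4)]
obs=[(o[0],o[1],o[2],o[3]) for o in obs]
W=np.array([atz('top',[o[0]],o[3]/1000)[0] for o in obs]);L=np.array([o[1:3] for o in obs])/1000
for sgn in(1,):
    r=least_squares(lambda p:(back(p,W)-L).ravel(),[.5,.23,2.5]);p2=r.x
    print('blade',p2,np.degrees(p2[2]));print(np.round((back(p2,W)-L)*1000,1))
g=T(p2,[[-.032,0,.032],[.015,-.0215,.004],[.055,0,.003]]);print('grip,notch,edge',g.round(4))
print(proj('top',g),proj('scene',g))
# depth check on grip & bed
z=np.load('top0.npz');d=z['d']
q=proj('top',g)[0].round().astype(int);rr,cc=np.mgrid[q[0]-4:q[0]+6,q[1]-8:q[1]+9]
P=atd('top',np.c_[rr.ravel(),cc.ravel()],d[rr,cc].ravel());m=P[:,2]>.022;print('grip top pts',m.sum(),P[m].mean(0))
rr,cc=np.mgrid[215:245,360:372];print('bed z',np.median(atd('top',np.c_[rr.ravel(),cc.ravel()],d[rr,cc].ravel())[:,2]))
np.save('sl.npy',p);np.save('bl.npy',p2)
E
```

```text
slicer [ 0.49124869 -0.19284499  3.13318168] 179.51808699396727
[[-0.4  0.4]
 [ 1.   nan]
 [-0.3  nan]
 [ nan -0.6]
 [ nan -0.5]
 [-0.   nan]
 [ nan  1.1]
 [ nan  0.7]
 [-0.2 -3.5]
 [ 0.2  0.3]]
pin base [[ 0.00762141 -0.02065188]] pin top [[ 0.00339448 -0.02167197]]
scene pin [[ 0.00535206 -0.02401617]] peg [[0.05033058 0.03143356]] toe corners [[ 0.09858379 -0.04822382]
 [ 0.09220509  0.04418774]]
blade [0.49420444 0.22327456 2.5445131 ] 145.7898617346331
[[-0.9  1.1]
 [-0.6 -1.1]
 [ 1.1  0.9]
 [ 0.4 -0.8]]
grip,notch,edge [[0.5207 0.2053 0.032 ]
 [0.4939 0.2495 0.004 ]
 [0.4487 0.2542 0.003 ]]
[[234.16396534 184.57858582]
 [246.9279166  166.74970822]
 [267.41597378 164.12178632]] [[193.88556031 308.85034397]
 [196.82155095 326.25404203]
 [185.75524432 327.3610838 ]]
grip top pts 89 [0.52005152 0.20548078 0.02959756]
bed z 0.018055537500164087
```

Call:
{"api": "jog_arm", "payload": {
  "rows": [
    [0,-0.0213,-0.0309,0,0,0,0],
    [0,-0.0213,-0.0309,0,0,0,0],
    [0,-0.0213,-0.0309,0,0,0,0],
    [0,-0.0213,-0.0309,0,0,0,0],
    [0,-0.0213,-0.0309,0,0,0,0],
    [0,-0.0213,-0.0309,0,0,0,0],
    [0,-0.0213,-0.0309,0,0,0,0],
    [0,-0.0213,-0.0309,0,0,0,0],
    [0,-0.0213,-0.0309,0,0,0,0],
    [0,-0.0213,-0.0309,0,0,0,0],
    [0,-0.0213,-0.0309,0,0,0,0],
    [0,-0.0213,-0.0309,0,0,0,0]
  ]
}}

```text
time_s: 2.0
tool_pos: [0.4509, -0.2993, 0.4051]
tool_rot: [-180.0, -0.1, -77.0]
force: [0.9, -0.3, 0.4]
grip_width: 0.0866
```

Call:
{"api": "jog_arm", "payload": {
  "rows": [
    [0,-0.0385,-0.015,0,0,0,0],
    [0,-0.0385,-0.015,0,0,0,0],
    [0,-0.0385,-0.015,0,0,0,0],
    [0,-0.0385,-0.015,0,0,0,0],
    [0,-0.0385,-0.015,0,0,0,0],
    [0,-0.0385,-0.015,0,0,0,0],
    [0,-0.0385,-0.015,0,0,0,0],
    [0,-0.0385,-0.015,0,0,0,0],
    [0,-0.0385,-0.015,0,0,0,0],
    [0,-0.0385,-0.015,0,0,0,0],
    [0,-0.0385,-0.015,0,0,0,0],
    [0,-0.0385,-0.015,0,0,0,0]
  ]
}}

```text
time_s: 3.0
tool_pos: [0.5214, 0.1915, 0.4052]
tool_rot: [-179.9, -0.0, -77.0]
force: [0.8, -0.3, 0.4]
grip_width: 0.0869
```

Call:
{"api": "jog_arm", "payload": {
  "rows": [
    [0,0,0,0.012,0,0,-7],
    [0,0,0,0.012,0,0,-7],
    [0,0,0,0.012,0,0,-7],
    [0,0,0,0.012,0,0,-7],
    [0,0,0,0.012,0,0,-7],
    [0,0,0,0.012,0,0,-7],
    [0,0,0,0,0,0,-0.8],
    [0,0,0,0,0,0,0]
  ]
}}

```text
time_s: 3.67
tool_pos: [0.5214, 0.1895, 0.3324]
tool_rot: [180.0, 0.1, -34.4]
force: [-0.5, -0.1, 0.5]
grip_width: 0.0868
```

```bash
cat >> p.py <<'E'
def go(x,y,z,yaw):
    s=status.get_obs(); Rm=R.from_euler('xyz',s['tool_rot'],degrees=True).as_matrix()
    d=Rm.T@(np.array([x,y,z])-s['tool_pos']); dy=(yaw-s['tool_rot'][2]+180)%360-180
    print('t',s['time_s'],'pos',s['tool_pos'].round(4),'rot',s['tool_rot'].round(2),'F',s['force'].round(1),'w',round(s['grip_width'],4)); print('tool shift',d.round(4),'turn z',round(-dy,2))
E
python3 - <<'E'
from p import *
go(.5207,.2053,.190,-34.2)
for nm in('masher','jar','bowl'):
    for o in landmark_of('top',nm)[:1]: print(nm,atz('top',[o['position']],0))
E
```

```text
t 3.6667 pos [0.5214 0.1895 0.3324] rot [ 1.7996e+02  5.0000e-02 -3.4360e+01] F [-0.5 -0.1  0.5] w 0.0868
tool shift [-0.0094 -0.0128  0.1424] turn z -0.16
masher [[ 0.75432406 -0.08594534  0.        ]]
jar [[0.754712   0.08109269 0.        ]]
bowl [[ 0.73375352 -0.26113861  0.        ]]
```

Call:
{"api": "jog_arm", "payload": {
  "rows": [
    [0,-0.0094,-0.0128,0.02,0,0,0],
    [0,0,0,0.025,0,0,0],
    [0,0,0,0.025,0,0,0],
    [0,0,0,0.025,0,0,0],
    [0,0,0,0.02,0,0,0],
    [0,0,0,0.014,0,0,0],
    [0,0,0,0.0084,0,0,0],
    [0,0,0,0.005,0,0,0],
    [0,0,0,0,0,0,0],
    [0,0,0,0,0,0,0]
  ]
}}

```text
time_s: 4.65
tool_pos: [0.5214, 0.2059, 0.1912]
tool_rot: [-179.9, -0.1, -34.2]
force: [-0.6, 0.8, -0.4]
grip_width: 0.0869
```

```bash
python3 - <<'E'
from p import *
go(.5207,.2053,.190,-34.2)
im,d=cams.read_camera('top');s,_=cams.read_camera('scene')
A=cv2.resize(im[190:290,120:240],None,fx=5,fy=5,interpolation=cv2.INTER_CUBIC);B=cv2.resize(s[150:230,280:360],None,fx=2.5,fy=2.5,interpolation=cv2.INTER_CUBIC)
W=np.zeros((500,800,3),np.uint8);W[:,:600]=A;W[:200,600:]=B;save(W,'g.png')
E
```

```text
t 4.65 pos [0.5214 0.2059 0.1912] rot [-1.7994e+02 -5.0000e-02 -3.4220e+01] F [-0.6  0.8 -0.4] w 0.0869
tool shift [-0.0002  0.0009  0.0012] turn z -0.02
```

View pics/g.png

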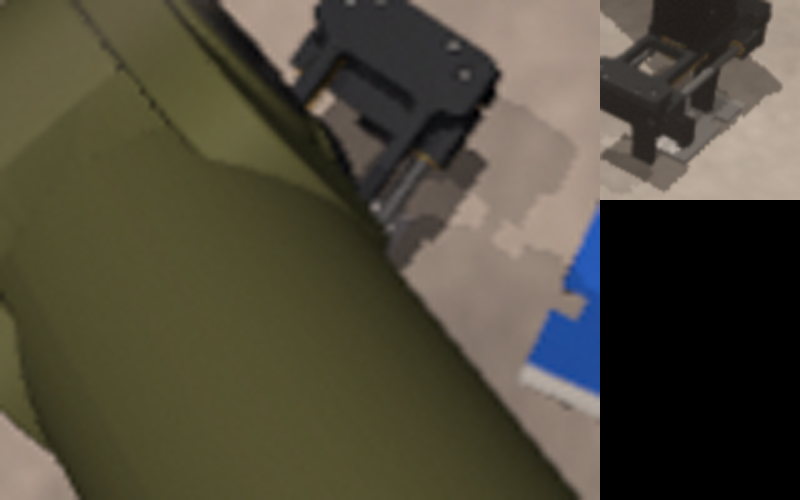

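The arm hides most of the top view. The scene inset shows the two fingers straddling the grip over the plate. I'll close on it.

Call:
{"api": "jog_arm", "payload": {
  "rows": [
    [1,0,0,0,0,0,0],
    [1,0,0,0,0,0,0],
    [1,0,0,0,0,0,0],
    [1,0,0,0,0,0,0],
    [1,0,0,0,0,0,0],
    [1,0,0,0,0,0,0],
    [1,0,0,0,0,0,0],
    [1,0,0,0,0,0,0],
    [1,0,0,0,0,0,0],
    [1,0,0,0,0,0,0],
    [1,0,0,0,0,0,0],
    [1,0,0,0,0,0,0]
  ],
  "grip_force": 30
}}

```text
time_s: 5.75
tool_pos: [0.5209, 0.2056, 0.1903]
tool_rot: [180.0, -0.0, -34.2]
force: [0.2, 0.6, -0.7]
grip_width: 0.0152
```

Call:
{"api": "jog_arm", "payload": {
  "rows": [
    [1,0,0,0,0,0,0],
    [1,0,0,0,0,0,0],
    [1,0,0,0,0,0,0],
    [1,0,0,-0.005,0,0,0],
    [1,0,0,-0.01,0,0,0],
    [1,0,0,-0.02,0,0,0],
    [1,0,0,-0.025,0,0,0],
    [1,0,0,-0.025,0,0,0],
    [1,0,0,-0.015,0,0,0]
  ]
}}

```text
time_s: 6.5
tool_pos: [0.5212, 0.2063, 0.2936]
tool_rot: [-179.9, -0.1, -34.2]
force: [1.4, 1.0, -2.5]
grip_width: 0.012
```

```bash
python3 - <<'E'
from p import *
sl=np.load('sl.npy'); print(sl)
for bx in(-.006,-.0095):
    g=T(sl,[[bx-.032,0,0]])[0]; go(g[0],g[1],.29,np.degrees(sl[2])-180)
E
```

```text
[ 0.49124869 -0.19284499  3.13318168]
t 6.5 pos [0.5212 0.2063 0.2936] rot [-1.7986e+02 -1.2000e-01 -3.4170e+01] F [ 1.4  1.  -2.5] w 0.012
tool shift [0.231  0.326  0.0033] turn z -33.69
t 6.5 pos [0.5212 0.2063 0.2936] rot [-1.7986e+02 -1.2000e-01 -3.4170e+01] F [ 1.4  1.  -2.5] w 0.012
tool shift [0.2339 0.3241 0.0033] turn z -33.69
```

Call:
{"api": "jog_arm", "payload": {
  "rows": [
    [1,0.0195,0.027,0,0,0,0],
    [1,0.0195,0.027,0,0,0,0],
    [1,0.0195,0.027,0,0,0,0],
    [1,0.0195,0.027,0,0,0,0],
    [1,0.0195,0.027,0,0,0,0],
    [1,0.0195,0.027,0,0,0,0],
    [1,0.0195,0.027,0,0,0,0],
    [1,0.0195,0.027,0,0,0,0],
    [1,0.0195,0.027,0,0,0,0],
    [1,0.0195,0.027,0,0,0,0],
    [1,0.0195,0.027,0,0,0,0],
    [1,0.0195,0.027,0,0,0,0]
  ]
}}

```text
time_s: 7.5
tool_pos: [0.5321, -0.1953, 0.2913]
tool_rot: [180.0, -0.1, -34.2]
force: [0.2, 0.2, -1.3]
grip_width: 0.0118
```

Call:
{"api": "jog_arm", "payload": {
  "rows": [
    [1,0,0,0,0,0,-6.7],
    [1,0,0,0,0,0,-6.7],
    [1,0,0,0,0,0,-6.7],
    [1,0,0,0,0,0,-6.7],
    [1,0,0,0,0,0,-6.9],
    [1,0,0,0,0,0,0],
    [1,0,0,0,0,0,0]
  ]
}}

```text
time_s: 8.08
tool_pos: [0.5322, -0.1939, 0.2908]
tool_rot: [-180.0, -0.0, -0.7]
force: [0.4, -0.1, -2.3]
grip_width: 0.012
```

```bash
python3 - <<'E'
from p import *
sl=np.load('sl.npy')
g=T(sl,[[-.0095-.032,0,0]])[0]; go(g[0],g[1],.25,np.degrees(sl[2])-180)
im,d=cams.read_camera('top');s,_=cams.read_camera('scene')
np.savez('top1.npz',im=im,d=d)
A=cv2.resize(im[190:310,310:420],None,fx=5,fy=5,interpolation=cv2.INTER_CUBIC)[:600];B=cv2.resize(s[130:240,95:185],None,fx=2.7,fy=2.7,interpolation=cv2.INTER_CUBIC)
W=np.zeros((600,800,3),np.uint8);W[:,:550]=A;W[:B.shape[0],550:550+B.shape[1]]=B;save(W,'pl.png')
E
```

```text
t 8.0833 pos [ 0.5322 -0.1939  0.2908] rot [-1.8e+02 -2.0e-02 -6.9e-01] F [ 0.4 -0.1 -2.3] w 0.012
tool shift [ 0.0005 -0.0007  0.0408] turn z -0.21
```

View pics/pl.png

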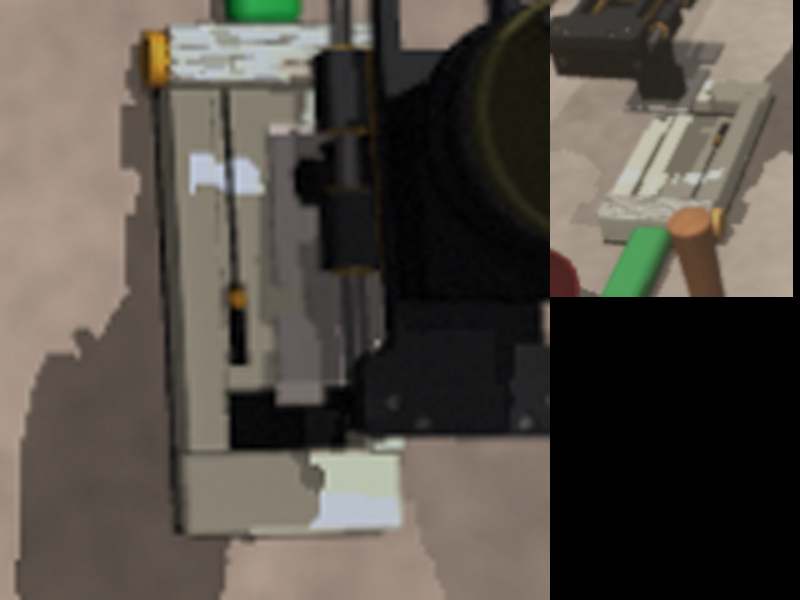

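The view shows the blade above the bed, its -y side running from top-crop (272,130) to (277,402), and the pin at crop (237,298). I'll check the in-hand pose from those corners.

```bash
python3 - <<'E'
from p import *
sl=np.load('sl.npy')
q=lambda c,r:(190+r/5-.4,310+c/5-.4)
w=back(sl,atz('top',[q(277,402),q(271,128)],[.103,.105]));print('front-left, rear-left corners (slicer)',w)
tp=status.get_obs()['tool_pos'];print('tool in slicer',back(sl,tp))
a=np.degrees(np.arctan2(*(w[0]-w[1])[::-1]));print('len',np.linalg.norm(w[0]-w[1]),'yaw',a,'centre y',w[:,1].mean()+.028,'centre x',w[:,0].mean())
print('pin top centre',back(sl,atz('top',[q(238,294)],.026)),'base front',back(sl,atz('top',[q(238,309)],.020)),'slot front',back(sl,atz('top',[q(239,363)],.020)))
print('rail lines',back(sl,atz('top',[q(228,440),q(190,90)],.029)))
E
```

```text
front-left, rear-left corners (slicer) [[ 0.04672166 -0.03056852]
 [-0.06113106 -0.02893076]]
tool in slicer [[-0.04101633  0.00068295]]
len 0.10786515955889882 yaw -0.8699823648574668 centre y -0.001749639670197433 centre x -0.007204697755282964
pin top centre [[ 0.00290685 -0.0220394 ]] base front [[ 0.00930937 -0.02055138]] slot front [[ 0.03272891 -0.02101401]]
rail lines [[ 0.06530207 -0.02963163]
 [-0.08647772 -0.04065996]]
```

Call:
{"api": "jog_arm", "payload": {
  "rows": [
    [1,0.002,0.001,0.01,0,0,-0.4],
    [1,0,0,0.015,0,0,0],
    [1,0,0,0.015,0,0,0],
    [1,0,0,0.012,0,0,0],
    [1,0,0,0.01,0,0,0],
    [1,0,0,0.005,0,0,0],
    [1,0,0,0.0018,0,0,0],
    [1,0,0,0,0,0,0],
    [1,0,0,0,0,0,0]
  ]
}}

```text
time_s: 8.93
tool_pos: [0.5346, -0.1949, 0.2221]
tool_rot: [180.0, -0.0, -0.1]
force: [0.8, -0.0, -1.6]
grip_width: 0.0116
```

```bash
python3 - <<'E'
from p import *
sl=np.load('sl.npy')
g=T(sl,[[-.0105-.032,0,0]])[0]; go(g[0],g[1],.21,np.degrees(sl[2])-180)
print(status.get_obs()['wrist_torque'])
im,d=cams.read_camera('top');np.savez('top2.npz',im=im,d=d)
A=cv2.resize(im[200:300,330:405],None,fx=6,fy=6,interpolation=cv2.INTER_CUBIC)
save(A,'pl2.png')
E
```

```text
t 8.9333 pos [ 0.5346 -0.1949  0.2221] rot [ 1.7998e+02 -5.0000e-02 -1.0000e-01] F [ 0.8 -0.  -1.6] w 0.0116
tool shift [-0.0009 -0.0017  0.0121] turn z 0.38
[ 0.02142065 -0.18374315  0.06239357]
```

View pics/pl2.png

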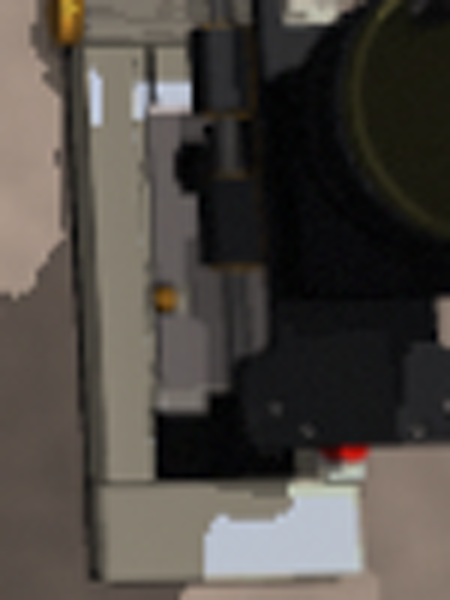

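This shows the brass pin (crop 166,298) inside the notch gap, whose front end is at about row 318. The blade's left edge runs cols 151–160 and almost touches the rail's inner edge, so I'll work out the offsets.

```bash
python3 - <<'E'
from p import *
sl=np.load('sl.npy')
q=lambda c,r:(200+r/6-.42,330+c/6-.42)
w=back(sl,atz('top',[q(159,412),q(160,390),q(151,115),q(175,318)],[.0325,.034,.036,.036]));print('front-left, left edge front, rear-left,notch front',w.round(4))
print('rail inner',back(sl,atz('top',[q(155,440),q(156,470),q(148,60)],.029)).round(4))
print('mouth front/rear',back(sl,atz('top',[q(200,480)],.02)).round(4))
print('pin top',back(sl,atz('top',[q(166,298)],.026)).round(4),back(sl,atz('top',[q(166,298)],.024)).round(4))
im=np.load('top2.npz')['im'];print(im[245:272,357:360].tolist())
print('px',[q(166,298),q(159,412)])
E
```

```text
front-left, left edge front, rear-left,notch front [[ 0.0454 -0.028 ]
 [ 0.0376 -0.0278]
 [-0.0611 -0.0277]
 [ 0.0121 -0.0219]]
rail inner [[ 0.0554 -0.0288]
 [ 0.066  -0.0288]
 [-0.0821 -0.026 ]]
mouth front/rear [[ 0.0701 -0.0103]]
pin top [[ 0.0047 -0.022 ]] [[ 0.0047 -0.0214]]
[[[98, 91, 90], [98, 92, 91], [98, 92, 91]], [[88, 82, 81], [91, 85, 84], [99, 93, 91]], [[64, 55, 50], [74, 66, 60], [91, 87, 81]], [[97, 66, 21], [98, 72, 38], [96, 85, 69]], [[126, 86, 29], [122, 85, 33], [118, 96, 68]], [[124, 84, 27], [122, 85, 33], [117, 98, 73]], [[82, 55, 19], [86, 64, 35], [101, 92, 78]], [[76, 71, 70], [80, 75, 74], [97, 92, 88]], [[99, 92, 91], [98, 92, 91], [99, 92, 91]], [[99, 92, 91], [99, 93, 92], [100, 94, 93]], [[99, 92, 92], [99, 93, 92], [99, 93, 92]], [[99, 93, 91], [99, 93, 92], [99, 92, 92]], [[99, 92, 92], [99, 93, 92], [99, 93, 92]], [[100, 93, 92], [100, 93, 92], [99, 93, 92]], [[99, 93, 91], [99, 92, 91], [99, 93, 93]], [[99, 93, 91], [99, 92, 92], [98, 92, 91]], [[99, 93, 92], [99, 93, 91], [99, 93, 93]], [[94, 88, 87], [99, 93, 91], [99, 93, 93]], [[91, 86, 84], [99, 93, 91], [100, 93, 93]], [[97, 91, 88], [100, 94, 91], [101, 94, 92]], [[116, 110, 105], [113, 106, 102], [114, 107, 103]], [[127, 120, 116], [117, 111, 106], [117, 111, 106]], [[128, 123, 121], [117, 111, 107], [116, 110, 106]], [[76, 73, 73], [77, 73, 70], [77, 73, 70]], [[22, 19, 20], [28, 26, 27], [27, 25, 25]], [[8, 8, 10], [8, 8, 9], [12, 10, 13]], [[6, 7, 9], [10, 10, 12], [8, 9, 10]]]
px [(249.24666666666667, 357.24666666666667), (268.24666666666667, 356.08)]
```

Call:
{"api": "jog_arm", "payload": {
  "rows": [
    [1,0,0.0007,0.001,0,0,0],
    [1,0,0,0.001,0,0,0],
    [1,0,0,0.001,0,0,0],
    [1,0,0,0.001,0,0,0],
    [1,0,0,0,0,0,0],
    [1,0,0,0,0,0,0]
  ]
}}

```text
time_s: 9.48
tool_pos: [0.5342, -0.1956, 0.2175]
tool_rot: [180.0, 0.0, -0.1]
force: [0.2, 0.4, -2.2]
grip_width: 0.0115
```

Call:
{"api": "jog_arm", "payload": {
  "rows": [
    [1,0,0,0.0007,0,0,0],
    [1,0,0,0.0007,0,0,0],
    [1,0,0,0.0006,0,0,0],
    [1,0,0,0,0,0,0]
  ]
}}

```text
time_s: 9.82
tool_pos: [0.5342, -0.1956, 0.2154]
tool_rot: [-180.0, 0.0, -0.1]
force: [-0.0, -1.6, -1.6]
grip_width: 0.0119
```

Call:
{"api": "jog_arm", "payload": {
  "rows": [
    [1,0,0,0.0005,0,0,0],
    [1,0,0,0.0005,0,0,0],
    [1,0,0,0,0,0,0]
  ]
}}

```text
time_s: 10.07
tool_pos: [0.5342, -0.1957, 0.2144]
tool_rot: [180.0, 0.0, -0.1]
force: [0.2, -0.0, -1.7]
grip_width: 0.0117
```

Call:
{"api": "jog_arm", "payload": {
  "rows": [
    [1,0,0,0.0005,0,0,0],
    [1,0,0,0.0005,0,0,0],
    [1,0,0,0,0,0,0]
  ]
}}

```text
time_s: 10.32
tool_pos: [0.5342, -0.1957, 0.2134]
tool_rot: [180.0, 0.0, -0.1]
force: [-0.5, 0.2, -1.1]
grip_width: 0.0118
```

Call:
{"api": "jog_arm", "payload": {
  "rows": [
    [1,0,0,0.0005,0,0,0],
    [1,0,0,0.0005,0,0,0],
    [1,0,0,0,0,0,0]
  ]
}}

```text
time_s: 10.57
tool_pos: [0.5342, -0.1956, 0.2124]
tool_rot: [180.0, 0.0, -0.1]
force: [0.3, 0.3, -1.6]
grip_width: 0.0118
```

Call:
{"api": "jog_arm", "payload": {
  "rows": [
    [1,0,0,0.0005,0,0,0],
    [1,0,0,0.0005,0,0,0],
    [1,0,0,0,0,0,0]
  ]
}}

```text
time_s: 10.82
tool_pos: [0.5342, -0.1956, 0.2114]
tool_rot: [180.0, 0.0, -0.1]
force: [0.1, -0.7, -1.9]
grip_width: 0.0119
```

Call:
{"api": "jog_arm", "payload": {
  "rows": [
    [1,0,0,0.0005,0,0,0],
    [1,0,0,0,0,0,0]
  ]
}}

```text
time_s: 10.98
tool_pos: [0.5342, -0.1956, 0.2109]
tool_rot: [180.0, 0.0, -0.1]
force: [-0.4, 0.8, -1.8]
grip_width: 0.012
```

Call:
{"api": "jog_arm", "payload": {
  "rows": [
    [1,0,0,0.0005,0,0,0],
    [1,0,0,0,0,0,0]
  ]
}}

```text
time_s: 11.15
tool_pos: [0.5342, -0.1956, 0.2104]
tool_rot: [180.0, 0.0, -0.1]
force: [-0.3, -0.3, -1.8]
grip_width: 0.012
```

Call:
{"api": "jog_arm", "payload": {
  "rows": [
    [1,0,0,0.0004,0,0,0],
    [1,0,0,0,0,0,0]
  ]
}}

```text
time_s: 11.32
tool_pos: [0.5343, -0.1956, 0.2103]
tool_rot: [180.0, 0.0, -0.1]
force: [-0.6, 0.1, 0.1]
grip_width: 0.0117
```

Call:
{"api": "jog_arm", "payload": {
  "rows": [
    [1,0,0,0.0004,0,0,0],
    [1,0,0,0,0,0,0]
  ]
}}

```text
time_s: 11.48
tool_pos: [0.5343, -0.1956, 0.2103]
tool_rot: [180.0, 0.0, -0.1]
force: [-2.0, -0.2, 4.9]
grip_width: 0.0118
```

Contact at TCP z 0.2103 matches the seated height exactly, so the notch is over the pin. I'll open only partly because the block is behind the rear finger, then lift clear.

Call:
{"api": "jog_arm", "payload": {
  "rows": [
    [0.68,0,0,0,0,0,0],
    [0.68,0,0,0,0,0,0],
    [0.68,0,0,0,0,0,0],
    [0.68,0,0,0,0,0,0],
    [0.68,0,0,0,0,0,0],
    [0.68,0,0,-0.005,0,0,0],
    [0.68,0,0,-0.015,0,0,0],
    [0.68,0,0,-0.025,0,0,0],
    [0.68,0,0,-0.03,0,0,0],
    [1,0,0,-0.03,0,0,0],
    [1,0,0.04,0,0,0,0],
    [1,0,0.04,0,0,0,0]
  ]
}}

```text
time_s: 12.48
tool_pos: [0.5359, -0.2737, 0.3186]
tool_rot: [179.8, -0.3, 0.3]
force: [0.6, -1.2, 0.5]
grip_width: 0.0153
```

```bash
python3 - <<'E'
from p import *
im,d=cams.read_camera('top');s,_=cams.read_camera('scene');np.savez('top3.npz',im=im,d=d)
A=cv2.resize(im[190:300,325:415],None,fx=5,fy=5,interpolation=cv2.INTER_CUBIC);B=cv2.resize(s[140:220,100:185],None,fx=4,fy=4,interpolation=cv2.INTER_CUBIC)
W=np.zeros((550,800,3),np.uint8);W[:,:450]=A;W[:B.shape[0],455:455+B.shape[1]]=B;save(W,'s.png')
for o in landmark_of('top','catch_peg')+landmark_of('scene','catch_peg'): print(o)
E
```

```text
{'position': [271.8, 390.1], 'conf': 0.41}
{'position': [249.4, 368.3], 'conf': 0.16}
{'position': [158.2, 141.4], 'conf': 0.52}
```

View pics/s.png

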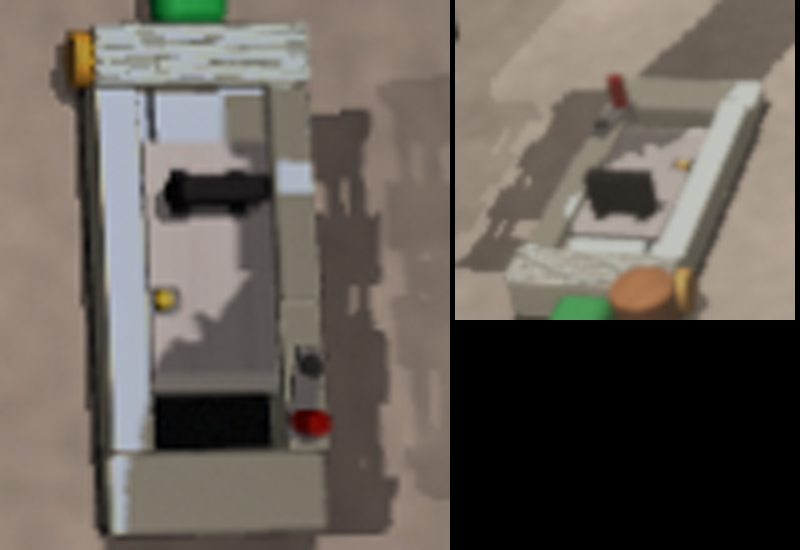

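The blade lies in the bed with the pin showing through the notch at crop (163,299). The catch bar is still parked, with the peg at (320,422). Next: locate the peg from its red pixels.

```bash
cat > peg.py <<'E'
from p import *
def peg(n,im):
    hsv=cv2.cvtColor(im,cv2.COLOR_RGB2HSV);m=((hsv[...,0]<8)|(hsv[...,0]>172))&(hsv[...,1]>150)&(hsv[...,2]>50)
    sl=np.load('sl.npy'); q=proj(n,T(sl,[[.045,.03,.04]]))[0]; rr,cc=np.where(m); k=np.hypot(rr-q[0],cc-q[1])<22; rr,cc=rr[k],cc[k]
    P=back(sl,atz(n,[(rr.mean(),cc.mean())],.0425))[0]
    print(n,len(rr),'peg slicer',P.round(4),'angle from pivot',np.degrees(np.arctan2(.040-P[1],P[0]-.034)).round(1)); return P
E
python3 - <<'E'
from peg import *
P=[]
for n in('top','scene'):
    im,d=cams.read_camera(n); P.append(peg(n,im))
    if n=='top':
        sl=np.load('sl.npy');im=im.astype(int)
        rr,cc=np.where((im[...,0]>im[...,2]+60)&(im[...,1]>im[...,2]+30)); k=(abs(rr-250)<6)&(abs(cc-357)<6); print('pin',back(sl,atz('top',[(rr[k].mean(),cc[k].mean())],.0255)))
g=T(np.load('sl.npy'),[[.058,.040,0]])[0]; print(g); go(g[0],g[1],.218,45)
E
```

```text
top 33 peg slicer [0.0571 0.0347] angle from pivot 12.9
pin [[ 0.00473749 -0.02167198]]
scene 3 peg slicer [0.0585 0.0368] angle from pivot 7.4
[ 0.43291431 -0.23235575  0.        ]
t 12.7833 pos [ 0.5343 -0.2744  0.3147] rot [-1.7994e+02 -0.0000e+00 -3.0000e-02] F [ 0.   1.3 -0.4] w 0.0011
tool shift [-0.1014 -0.0419  0.0968] turn z -45.03
```

Call:
{"api": "jog_arm", "payload": {
  "rows": [
    [0.72,-0.034,-0.015,0,0,0,0],
    [0.72,-0.034,-0.015,0,0,0,0],
    [0.72,-0.0328,-0.015,0,0,0,0],
    [0.72,0,0,0,0,0,-7],
    [0.72,0,0,0,0,0,-7],
    [0.72,0,0,0,0,0,-7],
    [0.72,0,0,0,0,0,-7],
    [0.72,0,0,0,0,0,-7],
    [0.72,0,0,0,0,0,-7],
    [0.72,0,0,0,0,0,-3],
    [0.72,0,0,0.02,0,0,0],
    [0.72,0,0,0.01,0,0,0]
  ]
}}

```text
time_s: 13.78
tool_pos: [0.4334, -0.2287, 0.2838]
tool_rot: [-180.0, 0.0, 45.0]
force: [-0.5, -0.8, 0.9]
grip_width: 0.0244
```

```bash
python3 - <<'E'
from peg import *
g=T(np.load('sl.npy'),[[.0575,.037,0]])[0]; go(g[0],g[1],.218,45)
E
```

```text
t 13.7833 pos [ 0.4334 -0.2287  0.2838] rot [-1.7997e+02  4.0000e-02  4.5040e+01] F [-0.5 -0.8  0.9] w 0.0244
tool shift [-0.0004  0.0005  0.0658] turn z 0.04
```

Descend slowly, watching for contact above the peg top (fingertips at 0.0515 when TCP is at 0.2335).

Call:
{"api": "jog_arm", "payload": {
  "rows": [
    [0.72,0,0,0.02,0,0,0],
    [0.72,0,0,0.02,0,0,0],
    [0.72,0,0,0.007,0,0,0],
    [0.72,0,0,0.003,0,0,0],
    [0.72,0,0,0.002,0,0,0],
    [0.72,0,0,0,0,0,0]
  ]
}}

```text
time_s: 14.28
tool_pos: [0.4337, -0.2302, 0.2332]
tool_rot: [180.0, -0.0, 44.9]
force: [-0.3, -0.7, -0.5]
grip_width: 0.0243
```

Call:
{"api": "jog_arm", "payload": {
  "rows": [
    [0.72,0,0,0.004,0,0,0],
    [0.72,0,0,0.004,0,0,0],
    [0.72,0,0,0.004,0,0,0],
    [0.72,0,0,0.002,0,0,0],
    [0.72,0,0,0,0,0,0]
  ]
}}

```text
time_s: 14.7
tool_pos: [0.4331, -0.2304, 0.2183]
tool_rot: [-180.0, 0.0, 44.9]
force: [0.3, -0.1, -0.4]
grip_width: 0.0245
```

Call:
{"api": "jog_arm", "payload": {
  "rows": [
    [0.72,0.0026,-0.0007,0,0,0,0],
    [0.72,0.0026,-0.0007,0,0,0,0],
    [0.72,0.0026,-0.0007,0,0,0,0],
    [0.72,0.0026,-0.0007,0,0,0,0],
    [0.72,0.0026,-0.0007,0,0,0,0],
    [0.72,0.0028,-0.0008,0,0,0,0],
    [0.72,0.0021,-0.0003,0,0,0,0],
    [0.72,0.0021,-0.0003,0,0,0,0],
    [0.72,0.002,-0.0003,0,0,0,0]
  ]
}}

```text
time_s: 15.45
tool_pos: [0.4447, -0.211, 0.2183]
tool_rot: [-179.9, 0.1, 44.9]
force: [-4.5, -1.3, -1.3]
grip_width: 0.0243
```

Call:
{"api": "jog_arm", "payload": {
  "rows": [
    [0.72,0.0021,0.0003,0,0,0,0],
    [0.72,0.0021,0.0003,0,0,0,0],
    [0.72,0.002,0.0003,0,0,0,0],
    [0.72,0.0019,0.0009,0,0,0,0],
    [0.72,0.0019,0.0009,0,0,0,0],
    [0.72,0.0019,0.0009,0,0,0,0],
    [0.72,0.0018,0.0009,0,0,0,0]
  ]
}}

```text
time_s: 16.03
tool_pos: [0.4586, -0.2047, 0.2189]
tool_rot: [180.0, -0.0, 44.9]
force: [-2.1, -0.8, -0.4]
grip_width: 0.0246
```

Call:
{"api": "jog_arm", "payload": {
  "rows": [
    [0.72,0.0011,0.0009,0,0,0,0],
    [0.72,0.0011,0.0009,0,0,0,0],
    [0.72,0,0,0,0,0,0]
  ]
}}

```text
time_s: 16.28
tool_pos: [0.4616, -0.2044, 0.2189]
tool_rot: [180.0, -0.0, 44.9]
force: [-1.0, -0.2, -0.1]
grip_width: 0.0242
```

Call:
{"api": "jog_arm", "payload": {
  "rows": [
    [0.72,0.0008,0.0007,0,0,0,0],
    [0.72,0.0008,0.0007,0,0,0,0],
    [0.72,0,0,0,0,0,0]
  ]
}}

```text
time_s: 16.53
tool_pos: [0.4628, -0.2046, 0.2187]
tool_rot: [-180.0, 0.1, 44.9]
force: [-4.7, -1.5, 1.8]
grip_width: 0.0243
```

Call:
{"api": "jog_arm", "payload": {
  "rows": [
    [0.72,0.0008,0.0007,0,0,0,0],
    [0.72,0.0008,0.0007,0,0,0,0],
    [0.72,0,0,0,0,0,0]
  ]
}}

```text
time_s: 16.78
tool_pos: [0.464, -0.2049, 0.2183]
tool_rot: [-179.9, 0.2, 44.8]
force: [-8.3, -2.6, 2.8]
grip_width: 0.0247
```

The force is rising, which suggests the stop. I'll back off, lift clear, and look.

Call:
{"api": "jog_arm", "payload": {
  "rows": [
    [0.72,-0.003,-0.002,0,0,0,0],
    [0.72,0,0,0,0,0,0],
    [0.72,0,0,-0.01,0,0,0],
    [0.72,0,0,-0.02,0,0,0],
    [0.72,0,0,-0.03,0,0,0],
    [0.72,0,0,-0.03,0,0,0],
    [0.72,0,0,-0.03,0,0,0],
    [0.72,-0.03,0.03,0,0,0,0],
    [0.72,-0.029,0.029,0,0,0,0],
    [0.72,-0.029,0.029,0,0,0,0],
    [0.72,-0.029,0.029,0,0,0,0],
    [0.72,0,0,0,0,0,0]
  ]
}}

```text
time_s: 17.78
tool_pos: [0.4591, -0.3793, 0.3391]
tool_rot: [179.7, 0.1, 44.3]
force: [-1.4, -1.7, -0.4]
grip_width: 0.0242
```

```bash
python3 - <<'E'
from peg import *
im,d=cams.read_camera('top');s,_=cams.read_camera('scene')
peg('top',im);peg('scene',s);print(status.get_obs()['tool_pos'],status.get_obs()['force'])
A=cv2.resize(im[190:300,325:415],None,fx=5,fy=5,interpolation=cv2.INTER_CUBIC);B=cv2.resize(s[140:220,100:185],None,fx=4,fy=4,interpolation=cv2.INTER_CUBIC)
W=np.zeros((550,800,3),np.uint8);W[:,:450]=A;W[:B.shape[0],455:455+B.shape[1]]=B;save(W,'e.png')
E
```

```text
top 28 peg slicer [0.0346 0.0169] angle from pivot 88.5
scene 6 peg slicer [0.0319 0.0169] angle from pivot 95.2
[ 0.46139277 -0.37146853  0.3391779 ] [ 0.88978675  0.42300172 -0.06115572]
```

View pics/e.png

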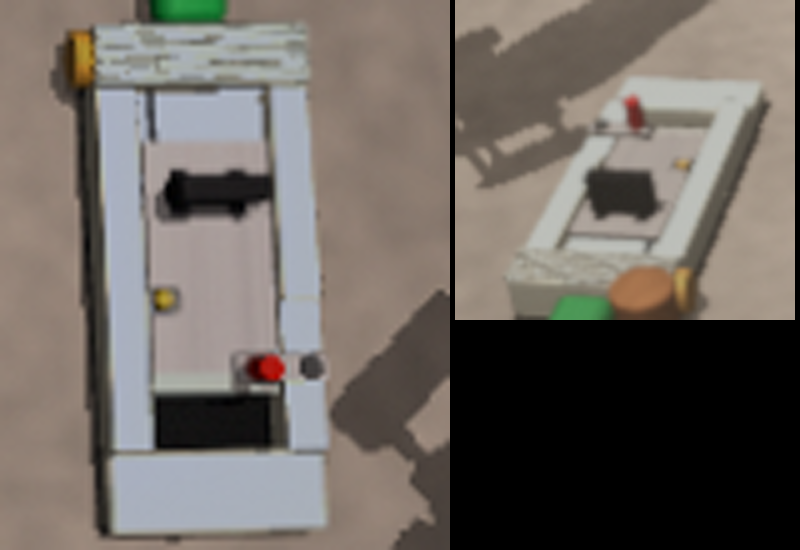

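The catch lies straight across the blade (peg at crop 268,368; 88–95° by the two cameras). The blade is flat with the pin in the notch, and the arm is clear, so I'll hand the job in.

```bash
python3 -c "
from cell import env; print(env.sign_off())"
```

```text
the job is handed in; nothing more can be done
None
```

The blade is fitted in the slicer, the catch is turned across it, and I handed the job in at about 18 s of the 72 s allowed. The hand-in reports no verdict.

- **Blade:** I took the steel blade with the black grip, not the blue look-alikes. With the notch lined up on the pin (seen at slicer x of about 4.7 mm), I lowered it in small steps. It met almost no resistance until it touched the bed at exactly the expected seated height. The last step read about 5 N, far below the 60 N limit.
- **Catch:** I pushed the peg round with the fingers loosely either side of it until the force rose to about 9 N. I took that as the stop, backed off and lifted clear.
- **Last checks:** In the final picture the pin shows in the notch and the blade lies flat and in line. The catch is across it, and the gripper is well clear. The blade and catch angles come from the pictures, as neither can be read directly.
- **Disagreements:** The catch angle came out at 88.5° from the top camera and 95° from the scene camera, which had only 6 red pixels to go on. Both are above the required 77°. Before seating, the image and the arm reading differed by up to about 2.5 mm on where the blade sat in the gripper. It went in without any search.
- **Other things:** I moved nothing else on purpose. I did not re-measure the bowl, masher, box and jar at the end.

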